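# Lay the standing tube rack down against the back-stop

## Task

The empty black tube rack is standing on end on the metal platform: tip it over, away from the platform's upright back-stop, so that it comes down gently onto its flat underside with its holes facing up, and push it back along the platform until its foot end rests squarely against the back-stop. Use only the fingertips or the outside of the fingers: ease it down under control all the way, never let it fall or slam, never lift or carry it, and leave the other things on the counter where they are.

Things in the scene. Friction and masses are not known exactly. Their poses are not given: they have to be found in the camera images.
- platform: Fixed aluminium block 130 (x) by 190 (y) by 30 mm high on the counter, with an upright steel back-stop, 130 wide, 12 thick, across its -y end. Origin: centre of the block's underside; z up; +y points away from the back-stop: the way the rack is to be tipped. The other end (y = +95 mm) is open, bare counter beyond. Place varies, yaw up to 20 degrees.
- stop (a point): Point on the inner face of the back-stop, mid-width, at the height of the platform's top (platform frame: 0, -95, 30 mm). The back-stop rises 35 mm above this, to 65 mm over the counter. Axes as the platform's.
- rack: Loose, empty black plastic tube rack, a rigid block 90 (x) by 40 (y) by 200 mm (z, its length), 0.25 to 0.5 kg, evenly filled. Starts standing on end on the platform, 4 to 21 mm from the back-stop, about parallel to it. Origin: centre of its foot end face. Three rows of holes, too small for a finger, are in its -y face (towards the back-stop); its +y face is the flat underside to lie on.
- heel (a point): Middle of the rack's lower edge on its +y side (rack frame: 0, 20, 0 mm), about which it tips; past 11 degrees of lean it topples by itself. Tipped without sliding it lies with its foot end 44 to 61 mm from the back-stop, resting stably. Axes as the rack's.
- head (a point): Centre of the rack's other end face (rack frame: 0, 0, 200 mm), its top at the start. Just tipped, this end overhangs the platform's open end by 54 to 71 mm, with 30 mm of free height beneath; pushed home, by 10 mm. The rack slides under a push of a few newtons. Axes as the rack's.
- full_rack: Bystander: loose low black rack, 102 by 126 mm, full of capped tubes to 110 mm high, standing on the counter on the far side (+x) of the platform. Origin: centre of its underside.
- jar: Bystander: white jar with a lid, 54 mm in diameter, 75 mm high. Origin: centre of its underside.
- label_box: Bystander: cardboard box 60 by 100 by 45 mm high. Origin: centre of its underside.

How it is judged:
By the outcome, as a careful person would: the job done as asked, in the order asked, and still so for the second after the job is handed in, with the robot touching nothing.
It also fails if it takes over 58 s, if anything falls off the work surface, if the arm or the gripper's body presses on something with over 40 N, if the wrist force passes 120 N, or if a joint passes its speed limit or range.

## Robot

A 7-joint arm with a two-finger parallel gripper is mounted at the origin on the work surface. World frame = base frame: x ahead of the robot, y to its left, z up, the work surface at z = 0. Lengths are in m, angles in rad, forces in N, time in s.
With the tool pointing down it reaches from about 0.425 to 0.925 m from the base axis. Payload 6.8 kg.
Tool frame: the origin (TCP) lies on the centre line of the jaws, within the pads' length; the fingertips stand 11 mm ahead of it and the grasp point (between the pads) lies 8 mm behind it; z points along the fingers, y is the direction in which the jaws open and shut (so a half turn about z gives the same grasp; the last joint's range is limited). The gripper opens to 85 mm and grips with 20 to 120 N. Pads are 22 mm wide; open, the fingers measure 114 mm over their backs; the gripper's body (76 mm by 85 mm) begins 54 mm behind the grasp point. The pads swing forward as they close: fully open they stand 13 mm farther back than shut.
Start: joints at [-1.449, 0.477, 0.022, 1.555, -0.011, 1.109, -0.083], TCP at [0.154, 0.657, 0.205] pointing down, gripper open.
Joint ranges: [-2.96, 2.96], [-0.34, 2.1], [-1.41, 1.46], [0.24, 2.44], [-1.37, 4.51], [0.17, 1.92], [-2.96, 2.96]. Speed limits (rad/s): [2.39, 2.39, 3.14, 3.14, 3.14, 3.14, 3.14].

## Interface

Orientations are given as a rotation vector (axis times angle).
In Python, from bench import r gives the robot as it stands.
- The arm moves only by the tool send_rows, never from a script. Its argument "deltas" is a list of rows, each a list of 7 numbers: the opening, from 0 (shut) to 1 (fully open), then the shift along the tool's x, y, z as a fraction of full scale, then the turn, a rotation vector about the tool's x, y, z as a fraction of full scale. In form: [[hand, x, y, z, ax, ay, az], ...]. A call has 1 to 20 rows; each row is the pose to reach, as a shift and turn from the pose commanded when the call began, along the tool's axes at that moment, turning the shorter way round; what a row does not reach only later rows make up. Full scale, the value 1, is 150 mm for a shift and 180 degrees for a turn. A row lasts 1/12 s, in which the tool goes at most 41.7 mm and 7.16 degrees, less where a joint would pass 70% of its speed; a pose out of reach is approached as far as the arm can. A call with a number of a shift or a turn outside -1 to 1 is refused whole. A call with a gripper value outside its range is refused whole. The fingers move at their own pace and stop on an object; "squeeze" is the grip in N (left out, the last holds). Time passes only in rows, so rows that repeat a pose let the fingers close. It gives the time, the measured TCP pose, the force and the opening at its end, in the units of the state.
- r.get_obs(): the state, without advancing time (a new reading comes with each control period).
- r.grab_frame(name): name is "scene" or "top" or "wrist"; returns a dict with "pixels" (420x560x3 uint8, red, green, blue), "camera_matrix" (3x3 intrinsics, pixels), "rvec" (rotation vector, rad) and "tvec" (3), from world to camera coordinates, as OpenCV has them. Camera axes: x right, y down, z forward; pixel columns grow to the right and rows downward; lengths in m; the calibration is good to about 2 mm. The wrist camera is an equidistant fisheye: a pixel r from the principal point sees the ray r / f radians off the axis. A picture is of the moment at which its call begins. There is no depth.
- r.hand_in(): hands the job in, once; it reports no verdict.
The state is a dict: "clock": time; "joints": joint angles; "qvel": joint speeds; "tau": joint torques, N m; "tcp_pos": TCP position; "orientation": TCP orientation; "contact_force": force on the tool from outside, world axes, zero at the start; "moment": the same for the moment, N m; "grip_width": finger opening in m.
Only numpy, scipy, OpenCV 4.12 (cv2) and the standard library are available. Lean on these libraries where they do the work, as an engineer would, in place of code of your own. Each camera call takes 0.05 s, during which the arm holds its last target. There are 200 camera calls.

## Working session

There is one attempt and no reset: what is moved stays moved. The work goes in short steps, Python scripts to look and compute and a tool call to move; the robot and the scene stay as the last step left them, time stands still between calls to the robot, and variables do not carry over. Pictures are saved under pics/ and viewed, about 8 in all and at most 12, crops included, and the job is handed in when it is done.

Besides the shell and the picture viewer there is one more tool, called after "Emit:" by a JSON object that holds its "name" and its "arguments". send_rows: Moves the arm, as the interface text tells. Shift numbers are shares of 150 mm and turn numbers shares of 180 degrees, none past 1 either way. Its arguments: {"type":"object","properties":{"deltas":{"type":"array","items":{"type":"array","items":{"type":"number"}}},"squeeze":{"type":"number"}},"required":["deltas"]}

```bash
ls; mkdir -p pics; python3 - <<'E'
from bench import r
import cv2,numpy as np
o=r.get_obs();print({k:np.round(v,3) for k,v in o.items()})
for n in("scene","top"):
    f=r.grab_frame(n);cv2.imwrite(f"pics/{n}0.png",f["pixels"][:,:,::-1])
    np.savez(f"{n}0.npz",**f);print(n,f["camera_matrix"].tolist(),np.round(f["rvec"],4),np.round(f["tvec"],4))
E
```

```text
pics
{'clock': np.float64(0.0), 'joints': array([-1.449,  0.478,  0.022,  1.556, -0.012,  1.109, -0.083]), 'qvel': array([ 0.002, -0.   ,  0.   , -0.001, -0.001,  0.001, -0.001]), 'tau': array([-1.0000e-03, -5.9644e+01,  1.6070e+00, -2.8119e+01,  1.2000e-02,
        9.0000e-03,  0.0000e+00]), 'tcp_pos': array([0.154, 0.657, 0.204]), 'orientation': array([-3.600e-01, -3.121e+00,  3.000e-03]), 'contact_force': array([-0.112, -0.493,  0.18 ]), 'moment': array([ 0.011, -0.011,  0.011]), 'grip_width': np.float64(0.085)}
scene [[469.30266504601036, 0.0, 270.8604758339878], [0.0, 469.30266504601036, 205.44872153116825], [0.0, 0.0, 1.0]] [ 1.6049  1.6156 -0.8569] [ 0.0586 -0.2095  1.3863]
top [[409.6819571839887, 0.0, 277.8075279323477], [0.0, 409.6819571839887, 212.70654927472424], [0.0, 0.0, 1.0]] [ 2.2194 -2.1836  0.1097] [-0.1126  0.6289  0.8543]
```

View pics/scene0.png

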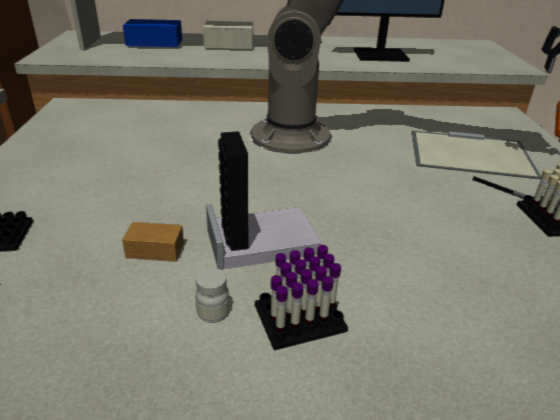

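View pics/top0.png

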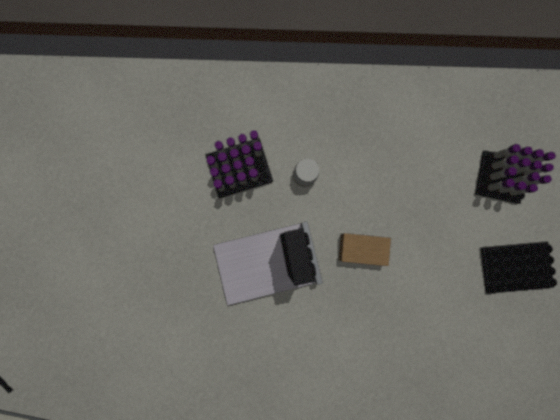

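The scene view shows the rack standing near (235,190) beside its back-stop at (213,235), with the box, jar and full rack nearby. In the top view the platform spans about (214,225)–(322,304), with the rack top around (298,257). World +y is to the left in the top image.

```bash
cat > h.py <<'E'
import numpy as np,cv2
def ray(f,uv):
    R=cv2.Rodrigues(np.asarray(f["rvec"],float))[0];K=f["camera_matrix"]
    c=-R.T@np.ravel(f["tvec"]);d=R.T@np.linalg.inv(K)@[uv[0],uv[1],1];return c,d
def onz(f,uv,z):
    c,d=ray(f,uv);return c+d*(z-c[2])/d[2]
def proj(f,P):
    return cv2.projectPoints(np.asarray(P,float).reshape(-1,1,3),np.asarray(f["rvec"],float),np.asarray(f["tvec"],float),f["camera_matrix"],None)[0].reshape(-1,2)
E
python3 - <<'E'
from h import *
f=dict(np.load("top0.npz"));im=f["pixels"]
print("cam",ray(f,(0,0))[0])
p=[(215,246),(229,304)]
for q in p: print(q,onz(f,q,.03))
for q in [(305,222),(322,283)]: print(q,onz(f,q,.065))
hsv=cv2.cvtColor(im,cv2.COLOR_RGB2HSV)
for q in [(250,265),(180,300),(295,250),(312,236),(312,285)]: print(q,im[q[1],q[0]],hsv[q[1],q[0]])
a=im[200:320,200:340,::-1]; a=np.clip(a.astype(float)*1.6,0,255).astype(np.uint8)
cv2.imwrite("pics/crop1.png",cv2.resize(a,None,fx=5,fy=5,interpolation=cv2.INTER_CUBIC))
E
```

```text
cam [ 0.57050737 -0.07545796  0.89829292]
(215, 246) [0.55769688 0.02892963 0.03      ]
(229, 304) [ 0.43756901 -0.0032241   0.03      ]
(305, 222) [ 0.60972467 -0.15689686  0.065     ]
(322, 283) [ 0.48680176 -0.19268852  0.065     ]
(250, 265) [130 126 132] [140  12 132]
(180, 300) [122 121 114] [ 26  17 122]
(295, 250) [32 30 33] [140  23  33]
(312, 236) [123 122 117] [ 25  12 123]
(312, 285) [72 74 68] [40 21 74]
```

View pics/crop1.png

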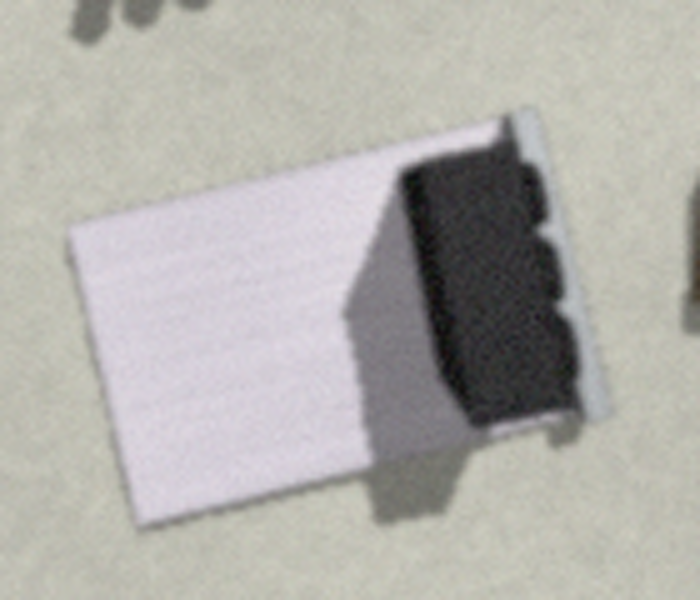

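The crop shows the platform's open corners at about (214,245.6) and (228,305), and the back-stop's top outer corners at (308,221.6) and (322.4,282.4). The yaw is about +15°. Next I'll take the scene crop to get the rack's edges, and project a trial model onto it.

```bash
python3 - <<'E'
from h import *
f=dict(np.load("top0.npz"));g=dict(np.load("scene0.npz"))
print("scene cam",ray(g,(0,0))[0])
A=onz(f,(214.2,245.8),.03)[:2];B=onz(f,(228.2,305),.03)[:2];C=onz(f,(308,221.6),.065)[:2];D=onz(f,(322.4,282.4),.065)[:2]
loc=np.array([[65,95],[-65,95],[65,-107],[-65,-107]])/1e3;W=np.array([A,B,C,D])
lc=loc-loc.mean(0);wc=W-W.mean(0)
th=np.arctan2((lc[:,0]*wc[:,1]-lc[:,1]*wc[:,0]).sum(),(lc*wc).sum())
R=np.array([[np.cos(th),-np.sin(th)],[np.sin(th),np.cos(th)]]);t=W.mean(0)-R@loc.mean(0)
print("platform",t,np.degrees(th),"res mm",np.round((W-(loc@R.T+t))*1e3,1))
np.savez("plat.npz",R=R,t=t)
# lines on crops
for n,F,(x0,y0,w,h) in(("top",f,(260,205,80,100)),("scene",g,(190,110,100,160))):
    k=5 if n=="top" else 3.7
    a=np.clip(F["pixels"][y0:y0+h,x0:x0+w,::-1].astype(float)*2.5,0,255).astype(np.uint8)
    cv2.imwrite(f"pics/c_{n}.png",cv2.resize(a,None,fx=5,fy=5,interpolation=cv2.INTER_CUBIC) if n=="top" else cv2.resize(a,None,fx=3.7,fy=3.7,interpolation=cv2.INTER_CUBIC))
a=cv2.imread("pics/c_top.png");b=cv2.imread("pics/c_scene.png")
o=np.zeros((600,800,3),np.uint8);o[:a.shape[0],:400]=a;o[:min(592,b.shape[0]),420:420+b.shape[1]]=b[:592]
cv2.imwrite("pics/both.png",o)
E
```

```text
scene cam [ 1.27858504 -0.07985308  0.57279376]
platform [ 0.52150949 -0.07608226] 14.983100064673987 res mm [[-1.6 -1.9]
 [ 1.3 -0.5]
 [-1.3 -0.4]
 [ 1.6  2.8]]
```

View pics/both.png

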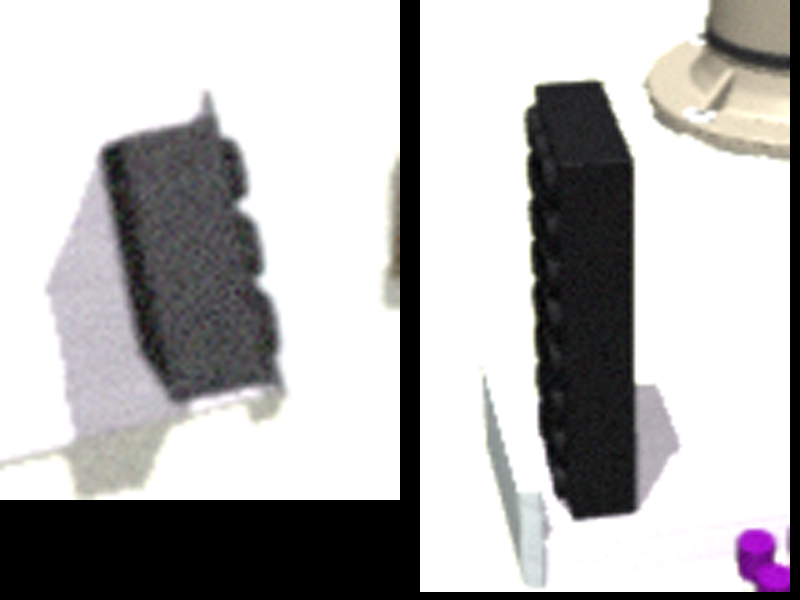

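Left half (top camera) shows the top-face corners at about (118,152), (178,395) and (272,390). Right half (scene camera) shows top corners at (632,158), (603,83), (560,165) and foot corners at (577,518), (635,510).

```bash
python3 - <<'E'
from h import *
f=dict(np.load("top0.npz"));g=dict(np.load("scene0.npz"));P=np.load("plat.npz");R,t=P["R"],P["t"]
T=lambda p:(260+p[0]/5,205+p[1]/5); S=lambda p:(190+(p[0]-420)/3.7,110+p[1]/3.7)
def pl(F,uv,z): return np.round(R.T@(onz(F,uv,z)[:2]-t)*1e3,1)
for n,p in(("+x+y",(118,152)),("-x+y",(178,395)),("-x-y",(275,388)),("+x-y",(218,130))): print("top",n,pl(f,T(p),.23))
for n,p in(("+x+y",(632,158)),("-x+y",(603,83)),("-x-y",(540,87)),("+x-y",(560,165))): print("scene",n,pl(g,S(p),.23))
for n,p in(("+x+y",(635,510)),("+x-y",(577,518))): print("foot",n,pl(g,S(p),.03))
print("stop scene top corners +x", pl(g,S((541,492)),.065),pl(g,S((518,492)),.065),pl(g,S((483,370)),.065))
E
```

```text
top +x+y [ 48.3 -43.9]
top -x+y [-32.6 -43.6]
top -x-y [-38.2 -74.6]
top +x-y [ 47.3 -77.4]
scene +x+y [ 56.8 -46.2]
scene -x+y [-24.6 -41.8]
scene -x-y [-26.4 -72. ]
scene +x-y [ 56.6 -78.4]
foot +x+y [ 51.9 -44.3]
foot +x-y [ 51.4 -74.1]
stop scene top corners +x [ 71.5 -94.9] [  68.9 -105.6] [ -40.2 -105.4]
```

```bash
cat >> h.py <<'E'
from scipy.spatial.transform import Rotation as Ro
_P=np.load("plat.npz");TH=np.arctan2(_P["R"][1,0],_P["R"][0,0])
def pose(x,y,z,phi,sgn=1,roll=0):
    """platform-frame mm, tilt phi deg -> world pos, R. sgn=1: tool y=+plat y at phi 0; roll: deg about tool z"""
    p=np.r_[_P["R"]@np.array([x,y])/1e3+_P["t"],z/1e3]
    M=np.array([[-sgn,0,0],[0,sgn,0],[0,0,-1.]]).T
    return p,Ro.from_euler("z",TH)*Ro.from_euler("x",-phi,degrees=True)*Ro.from_matrix(M)*Ro.from_euler("z",roll,degrees=True)
def now(o):
    p=np.array(o["tcp_pos"]);q=Ro.from_rotvec(o["orientation"]);pl=np.r_[_P["R"].T@(p[:2]-_P["t"]),p[2]]*1e3
    zt=Ro.from_euler("z",-TH).apply(q.as_matrix()[:,2])
    print("t %.2f plat xyz"%o["clock"],np.round(pl,1),"ztool",np.round(zt,3),"F",np.round(o["contact_force"],1),"w",round(float(o["grip_width"])*1e3,1),"j",np.round(o["joints"],2));return p,q
def rows(o,targets,hand):
    p0,q0=now(o)
    for T,h in zip(targets,hand):
        d=q0.inv().apply(T[0]-p0)/.15;a=(q0.inv()*T[1]).as_rotvec()/np.pi
        print([h]+[round(float(v),3) for v in np.r_[d,a]])
E
python3 - <<'E'
from h import *;from bench import r
o=r.get_obs()
for s in(1,-1):
    print(s);rows(o,[pose(8,180,200,0,s),pose(8,180,200,80,s)],[.7,.7])
E
```

```text
1
t 0.10 plat xyz [-165.9  803.   204.2] ztool [-0.001 -0.001 -1.   ] F [ 0.5 -0.1  0.4] w 85.5 j [-1.45  0.48  0.02  1.56 -0.01  1.11 -0.08]
[0.7, -2.982, -3.115, 0.033, -0.001, -0.0, -0.156]
[0.7, -2.982, -3.115, 0.033, 0.434, -0.109, -0.13]
-1
t 0.10 plat xyz [-165.9  803.   204.2] ztool [-0.001 -0.001 -1.   ] F [ 0.5 -0.1  0.4] w 85.5 j [-1.45  0.48  0.02  1.56 -0.01  1.11 -0.08]
[0.7, -2.982, -3.115, 0.033, -0.0, 0.001, 0.844]
[0.7, -2.982, -3.115, 0.033, -0.14, -0.558, 0.667]
```

Emit:
{"name": "send_rows", "arguments": {"deltas": [[0.7,-0.96,-1,0.2,0,0,0],[0.7,-0.96,-1,0.0,0,0,0],[0.7,-0.96,-1,0.0,0,0,0],[0.7,-0.96,-1,0.0,0,0,0],[0.7,-0.96,-1,0.0,0,0,0],[0.7,-0.96,-1,0.0,0,0,0]]}}

```text
clock: 0.6
tcp_pos: [0.2658, 0.4703, 0.2049]
orientation: [0.376, 3.116, -0.007]
contact_force: [-0.2, -1.1, -0.1]
grip_width: 0.0601
```

Emit:
{"name": "send_rows", "arguments": {"deltas": [[0.7,-0.96,-1,0.0,0,0,0],[0.7,-0.96,-1,0.0,0,0,0],[0.7,-0.96,-1,0.0,0,0,0],[0.7,-0.96,-1,0.0,0,0,0],[0.7,-0.96,-1,0.0,0,0,0],[0.7,-0.96,-1,0.0,0,0,0]]}}

```text
clock: 1.1
tcp_pos: [0.3698, 0.2917, 0.2049]
orientation: [0.378, 3.118, -0.005]
contact_force: [0.2, 0.4, 0.2]
grip_width: 0.0599
```

```bash
python3 - <<'E'
from h import *;from bench import r
o=r.get_obs()
rows(o,[pose(8,160,200,v) for v in (0,40,80)],[.7]*3)
E
```

```text
t 1.10 plat xyz [-51.4 394.5 204.9] ztool [-0.    -0.003 -1.   ] F [0.2 0.4 0.2] w 59.9 j [-0.97  0.14  0.19  2.04 -0.03  0.97  0.56]
[0.7, -1.1, -1.179, 0.037, -0.001, 0.0, -0.16]
[0.7, -1.1, -1.179, 0.037, 0.216, -0.056, -0.153]
[0.7, -1.1, -1.179, 0.037, 0.433, -0.111, -0.133]
```

Emit:
{"name": "send_rows", "arguments": {"deltas": [[0.7,-0.2,-0.2,0.03,0,0,-0.03],[0.7,-0.4,-0.4,0.03,0,0,-0.07],[0.7,-0.6,-0.6,0.03,0,0,-0.1],[0.7,-0.8,-0.8,0.03,0,0,-0.13],[0.7,-1,-1,0.03,0,0,-0.16],[0.7,-1,-1,0.03,0.05,-0.01,-0.16],[0.7,-1,-1,0.03,0.09,-0.02,-0.16],[0.7,-1,-1,0.03,0.13,-0.03,-0.155],[0.7,-1,-1,0.03,0.17,-0.04,-0.155],[0.7,-1,-1,0.03,0.216,-0.056,-0.153],[0.7,-1,-1,0.03,0.255,-0.066,-0.15],[0.7,-1,-1,0.03,0.29,-0.075,-0.147],[0.7,-1,-1,0.03,0.325,-0.083,-0.143],[0.7,-1,-1,0.03,0.36,-0.093,-0.14],[0.7,-1,-1,0.03,0.395,-0.102,-0.137],[0.7,-1,-1,0.03,0.433,-0.111,-0.133],[0.7,-1,-1,0.03,0.433,-0.111,-0.133]]}}

```text
clock: 2.52
tcp_pos: [0.4762, 0.1215, 0.196]
orientation: [-0.323, 2.255, -1.903]
contact_force: [-0.6, 0.5, -0.6]
grip_width: 0.0594
```

```bash
python3 - <<'E'
from h import *;from bench import r
o=r.get_obs()
rows(o,[pose(8,145,z,80) for z in (150,100,70)],[.7]*3)
E
```

```text
t 2.52 plat xyz [  7.3 202.6 196. ] ztool [ 0.015 -0.985 -0.169] F [-0.6  0.5 -0.6] w 59.4 j [-1.24  0.81  0.35  1.92  0.75  1.53  0.5 ]
[0.7, -0.0, 0.237, 0.43, -0.001, 0.005, 0.003]
[0.7, -0.003, 0.566, 0.487, -0.001, 0.005, 0.003]
[0.7, -0.005, 0.763, 0.521, -0.001, 0.005, 0.003]
```

Emit:
{"name": "send_rows", "arguments": {"deltas": [[0.7,0,0.2,0.4,0,0.005,0.003],[0.7,0,0.4,0.42,0,0.005,0.003],[0.7,0,0.6,0.45,0,0.005,0.003],[0.7,0,0.763,0.45,0,0.005,0.003],[0.7,0,0.84,0.5,0,0.005,0.003],[0.7,0,0.84,0.5,0,0.005,0.003]]}}

```text
clock: 3.02
tcp_pos: [0.4914, 0.0689, 0.062]
orientation: [-0.286, 2.274, -1.897]
contact_force: [1.1, -0.9, 0.1]
grip_width: 0.0601
```

```bash
python3 - <<'E'
from h import *;from bench import r
o=r.get_obs()
rows(o,[pose(8,y,z,f) for y,z,f in ((170,180,80),(170,300,60),(0,330,0),(-62,290,0))],[.7]*4)
f=r.grab_frame("scene");cv2.imwrite("pics/test.png",f["pixels"][:,:,::-1])
E
```

```text
t 3.02 plat xyz [  8.4 147.9  62. ] ztool [-0.006 -0.984 -0.179] F [ 1.1 -0.9  0.1] w 60.1 j [-1.15  1.04  0.32  1.92  0.75  1.33  0.34]
[0.7, -0.0, -0.748, -0.286, 0.002, -0.002, -0.002]
[0.7, -0.004, -1.535, -0.429, -0.109, -0.002, -0.002]
[0.7, -0.013, -1.934, 0.65, -0.443, -0.0, -0.003]
[0.7, -0.015, -1.746, 1.105, -0.443, -0.0, -0.003]
```

View pics/test.png

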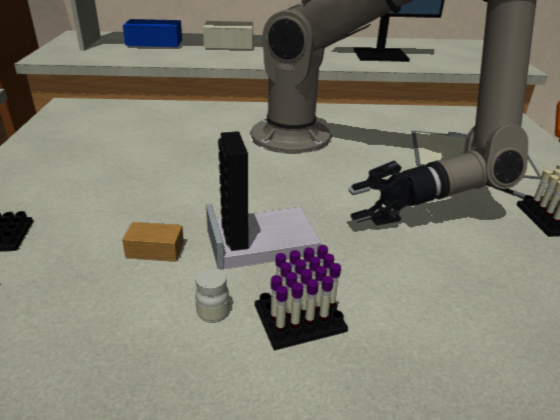

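The gripper holds the final low pose at φ≈80°, with its fingers at (355–395,190–215), free of everything. I'll go up next and straddle the rack's top.

Emit:
{"name": "send_rows", "arguments": {"deltas": [[0.53,0,-0.2,-0.2,0,0,0],[0.53,0,-0.45,-0.3,-0.03,0,0],[0.53,0,-0.7,-0.35,-0.06,0,0],[0.53,0,-0.95,-0.4,-0.1,0,0],[0.53,0,-1,-0.4,-0.14,0,0],[0.53,0,-1,-0.4,-0.18,0,0]]}}

```text
clock: 3.57
tcp_pos: [0.4838, 0.1015, 0.2266]
orientation: [-0.345, 2.756, -1.201]
contact_force: [0.9, -0.4, -0.7]
grip_width: 0.0456
```

```bash
python3 - <<'E'
from h import *;from bench import r
o=r.get_obs()
rows(o,[pose(8,y,z,f) for y,z,f in ((100,300,30),(60,310,0),(0,310,0),(-65,280,0))],[.53]*4)
E
```

```text
t 3.57 plat xyz [  9.4 181.3 226.6] ztool [ 0.006 -0.734 -0.679] F [ 0.9 -0.4 -0.7] w 45.6 j [-1.06  0.38  0.31  1.97  0.62  1.3   0.74]
[0.53, -0.001, -0.727, 0.065, -0.096, 0.003, -0.005]
[0.53, -0.004, -0.957, 0.215, -0.262, 0.004, -0.004]
[0.53, -0.006, -1.229, 0.509, -0.262, 0.004, -0.004]
[0.53, -0.006, -1.377, 0.963, -0.262, 0.004, -0.004]
```

Emit:
{"name": "send_rows", "arguments": {"deltas": [[1,0,-0.25,0.02,-0.03,0,0],[1,0,-0.5,0.04,-0.065,0,0],[1,0,-0.727,0.065,-0.1,0,0],[1,0,-0.8,0.11,-0.14,0,0],[1,0,-0.88,0.16,-0.18,0.003,-0.003],[1,0,-0.957,0.215,-0.22,0.004,-0.004],[1,0,-1,0.24,-0.262,0.004,-0.004],[1,0,-1,0.24,-0.262,0.004,-0.004]]}}

```text
clock: 4.23
tcp_pos: [0.5143, -0.0315, 0.3127]
orientation: [0.388, -3.117, 0.011]
contact_force: [-1.2, -1.1, 0.6]
grip_width: 0.0852
```

```bash
python3 - <<'E'
from h import *;from bench import r
o=r.get_obs()
rows(o,[pose(8,y,z,f) for y,z,f in ((0,310,0),(-65,300,0),(-65,270,0))],[1]*3)
E
```

```text
t 4.23 plat xyz [  4.6  44.9 312.7] ztool [-0.001 -0.007 -1.   ] F [-1.2 -1.1  0.6] w 85.2 j [-0.54  0.12  0.53  1.82 -0.05  1.22  1.82]
[1, -0.027, -0.299, 0.02, -0.002, -0.0, -0.004]
[1, -0.033, -0.732, 0.09, -0.002, -0.0, -0.004]
[1, -0.033, -0.731, 0.29, -0.002, -0.0, -0.004]
```

Emit:
{"name": "send_rows", "arguments": {"deltas": [[1,-0.02,-0.25,0.05,0,0,-0.004],[1,-0.033,-0.5,0.09,0,0,-0.004],[1,-0.033,-0.731,0.13,0,0,-0.004],[1,-0.033,-0.731,0.2,-0.002,0,-0.004],[1,-0.033,-0.731,0.25,-0.002,0,-0.004],[1,-0.033,-0.731,0.25,-0.002,0,-0.004],[1,-0.033,-0.731,0.25,-0.002,0,-0.004]]}}

```text
clock: 4.82
tcp_pos: [0.5462, -0.1262, 0.2727]
orientation: [0.43, -3.103, 0.009]
contact_force: [-0.3, 0.5, -0.1]
grip_width: 0.0851
```

```bash
python3 - <<'E'
from h import *;from bench import r
o=r.get_obs()
rows(o,[pose(8,y,z,f) for y,z,f in ((-65,220,0),)],[1])
fs={n:r.grab_frame(n) for n in("scene","wrist")}
np.savez("s1.npz",**fs["scene"])
a=fs["scene"]["pixels"][60:270,170:310,::-1];a=np.clip(a.astype(float)*2.2,0,255).astype(np.uint8);a=cv2.resize(a,None,fx=2.8,fy=2.8,interpolation=cv2.INTER_CUBIC)
b=np.clip(fs["wrist"]["pixels"][:,:,::-1].astype(float)*2,0,255).astype(np.uint8);b=cv2.resize(b,None,fx=.72,fy=.72)
out=np.zeros((600,800,3),np.uint8);out[:588,:392]=a;out[:b.shape[0],395:395+b.shape[1]]=b
cv2.imwrite("pics/hover.png",out)
E
```

```text
t 4.82 plat xyz [ 10.8 -54.8 272.7] ztool [-0.01  -0.005 -1.   ] F [-0.3  0.5 -0.1] w 85.1 j [-0.37  0.25  0.59  1.78 -0.14  1.16  2.11]
[1, 0.017, -0.066, 0.352, -0.001, -0.003, 0.004]
```

View pics/hover.png

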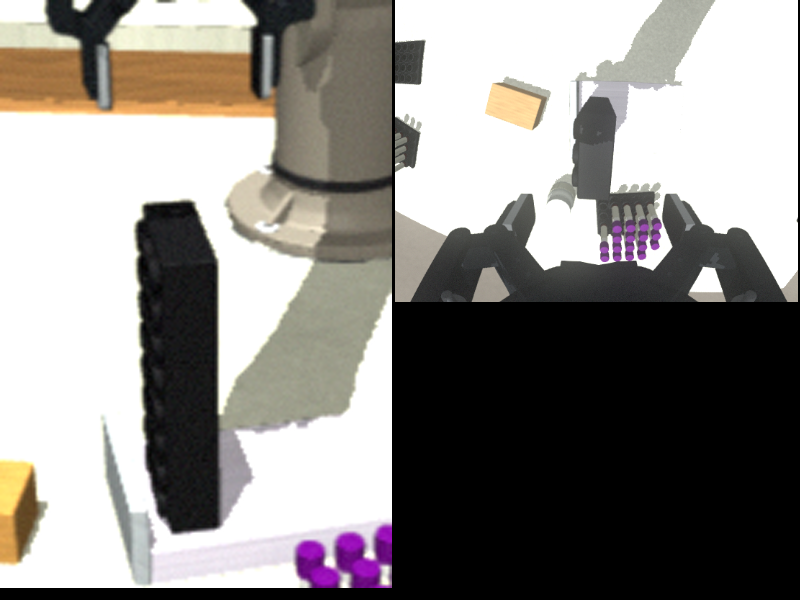

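The rack is still upright (crop left, top face at y≈205–265) and the open jaws are above it with tips at about y≈105. Nothing is touching. I'll work out how far the tips extend, then plan the descent.

```bash
python3 - <<'E'
from h import *;from bench import r
g=dict(np.load("s1.npz"))
for y in(-98,-12): 
  for z in(255,265,275): print(y,z,np.round(proj(g,pose(22,y,z,0)[0])[0],1))
o=r.get_obs()
rows(o,[pose(8,y,z,f) for y,z,f in ((-65,265,0),(-65,225,0),(-65,217,0),)],[1]*3)
E
```

```text
-98 255 [211.6 132.7]
-98 265 [211.3 127.1]
-98 275 [211.  121.3]
-12 255 [262.5 128.2]
-12 265 [262.6 122.7]
-12 275 [262.7 117. ]
t 4.92 plat xyz [ 11.6 -54.9 273.1] ztool [-0.009 -0.005 -1.   ] F [-0.4 -0.2  0.3] w 85.3 j [-0.37  0.25  0.59  1.77 -0.14  1.16  2.11]
[1, 0.025, -0.066, 0.055, -0.002, -0.003, 0.005]
[1, 0.022, -0.065, 0.321, -0.002, -0.003, 0.005]
[1, 0.022, -0.065, 0.375, -0.002, -0.003, 0.005]
```

```bash
python3 - <<'E'
from h import *;from bench import r
g=dict(np.load("s1.npz"))
p,q=pose(8.4,147.9,62,80)
for s in(-1,1):
  for d in(-40,-20,0,11): print("test",s,d,np.round(proj(g,p+q.apply([-.011,s*.03,d/1e3]))[0],1))
o=r.get_obs();p,q=now(o)
f=r.grab_frame("scene");cv2.imwrite("pics/s2.png",f["pixels"][:,:,::-1])
for s in(-1,1):
  for d in(-40,-20,0,11): print("now",s,d,np.round(proj(f,p+q.apply([-.011,s*.0425,d/1e3]))[0],1))
im=f["pixels"].astype(int).sum(2)
print(f["tvec"].ravel(),g["tvec"].ravel())
for u in(207,211,262,265): print(u,im[80:125,u])
E
```

```text
test -1 -40 [356.9 193.4]
test -1 -20 [347.4 196.2]
test -1 0 [337.9 198.9]
test -1 11 [332.6 200.4]
test 1 -40 [358.1 217.7]
test 1 -20 [348.9 220.3]
test 1 0 [339.7 223. ]
test 1 11 [334.6 224.5]
t 4.92 plat xyz [ 11.6 -54.9 273.1] ztool [-0.009 -0.005 -1.   ] F [-0.4 -0.2  0.3] w 85.3 j [-0.37  0.25  0.59  1.77 -0.14  1.16  2.11]
now -1 -40 [210.7  98.7]
now -1 -20 [211.2 110.8]
now -1 0 [211.7 122.6]
now -1 11 [211.9 128.9]
now 1 -40 [263.  95.]
now 1 -20 [262.7 106.8]
now 1 0 [262.5 118.3]
now 1 11 [262.3 124.4]
[ 0.05862549 -0.20948708  1.38633586] [ 0.05862549 -0.20948708  1.38633586]
207 [225 233 231 233 227 229 230 236 233 231 232 229 233 240 238 234 235 205
 168 197 275 408 425 428 429 426 435 430 431 432 432 436 438 441 442 439
 445 447 444 444 447 447 444 448 447]
211 [163 163 158 157 158 162 166 157 147 148 157 156 151 151 162 166 188 199
 220 241 276 410 428 422 419 423 427 426 435 433 435 431 439 440 440 441
 441 446 445 447 445 450 442 445 438]
262 [ 34  26  30  36  24  37  29  20  30  40  36  37  44  44  60 114 172 201
 223 230 225 253 404 452 453 448 446 440 442 438 433 433 437 435 438 433
 434 430 436 425 369 281 268 271 269]
265 [229 227 230 230 225 227 228 227 227 231 228 234 227 199 156 157 170 171
 211 231 225 250 384 447 447 450 447 448 449 446 445 442 440 434 422 424
 416 417 389 216 255 389 286 268 244]
```

Both views show the real fingertips about 35–40 mm behind where the reported TCP puts them: tips at v≈100 where v≈125 was expected. I'll treat the picture as right and descend with the jaws straddling wide, which is safe either way, then re-check.

Emit:
{"name": "send_rows", "arguments": {"deltas": [[1,0.02,-0.065,0.0,-0.002,-0.003,0.005],[1,0.02,-0.065,0.1,-0.002,-0.003,0.005],[1,0.02,-0.065,0.2,-0.002,-0.003,0.005],[1,0.02,-0.065,0.3,-0.002,-0.003,0.005],[1,0.02,-0.065,0.4,-0.002,-0.003,0.005],[1,0.02,-0.065,0.5,-0.002,-0.003,0.005],[0.8,0.02,-0.065,0.52,-0.002,-0.003,0.005],[0.8,0.02,-0.065,0.52,-0.002,-0.003,0.005],[0.8,0.02,-0.065,0.52,-0.002,-0.003,0.005]]}}

```text
clock: 5.72
tcp_pos: [0.5463, -0.139, 0.1951]
orientation: [-0.403, 3.115, 0.0]
contact_force: [0.1, 0.2, 0.0]
grip_width: 0.0686
```

```bash
python3 - <<'E'
from h import *;from bench import r
o=r.get_obs();p,q=now(o)
fs={n:r.grab_frame(n) for n in("scene","top")}
a=fs["scene"]["pixels"][90:200,180:300,::-1];a=np.clip(a.astype(float)*2.2,0,255).astype(np.uint8);a=cv2.resize(a,None,fx=3.3,fy=3.3,interpolation=cv2.INTER_CUBIC)
b=np.clip(fs["top"]["pixels"][190:310,220:340,::-1].astype(float)*2,0,255).astype(np.uint8);b=cv2.resize(b,None,fx=3.3,fy=3.3,interpolation=cv2.INTER_CUBIC)
out=np.zeros((400,800,3),np.uint8);out[:a.shape[0],:396]=a;out[:b.shape[0],400:796]=b
cv2.imwrite("pics/desc.png",out)
E
```

```text
t 5.72 plat xyz [  7.7 -67.2 195.1] ztool [ 0.  0. -1.] F [0.1 0.2 0. ] w 68.6 j [-0.32  0.34  0.57  1.87 -0.21  1.    2.18]
```

View pics/desc.png

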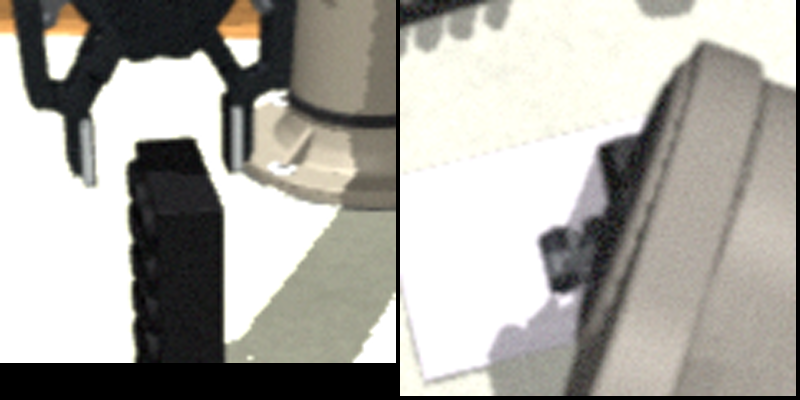

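Left crop shows the tips at about (90,185) and (238,172), level with the rack's top rather than 45 mm below it. This confirms the offset, and the jaws straddle the rack centrally to within about 4 mm. I'll quantify the tip offset.

```bash
python3 - <<'E'
from h import *
g=dict(np.load("s1.npz"))
im=cv2.imread("pics/test.png").astype(int).sum(2)
for v in range(180,226,2): 
    row=im[v,320:420]; k=np.where(row<200)[0]; print(v,320+k[0] if len(k) else None,im[v,346:358])
p,q=pose(8.4,147.9,62,80)
for s in(-1,1):
  print([np.round(proj(g,p+q.apply([-.011,s*.03,d/1e3]))[0],0).tolist() for d in(-40,-30,-20)])
p,q=pose(7.7,-67.2,195.1,0)
for s in(-1,1):
  print([np.round(proj(g,p+q.apply([-.011,s*.034,d/1e3]))[0],0).tolist() for d in(-50,-40,-30,-20)])
E
```

```text
180 366 [490 487 483 483 483 486 486 481 481 484 483 487]
182 360 [489 481 484 481 477 469 469 469 460 446 441 382]
184 354 [479 480 474 475 473 446 343 209 126  95  76  58]
186 352 [468 474 463 456 431 287 122  78  69  72  67  60]
188 353 [478 472 422 388 391 352 248 118  64  60  52  48]
190 355 [486 481 385 252 305 372 379 311 208 190 229 295]
192 381 [491 488 473 377 234 209 268 305 304 284 269 261]
194 381 [494 495 495 488 463 344 230 208 222 248 301 378]
196 381 [487 491 493 491 486 476 472 474 474 477 475 481]
198 380 [484 486 487 491 496 491 493 487 482 474 473 476]
200 378 [483 485 487 481 479 481 484 482 472 475 469 466]
202 376 [488 487 488 483 477 478 474 476 480 484 488 483]
204 375 [484 487 489 492 490 487 485 481 483 480 478 479]
206 373 [480 477 471 477 479 473 479 481 487 487 483 484]
208 370 [471 462 460 464 460 470 475 475 473 477 477 476]
210 363 [462 455 462 465 473 474 474 471 472 468 462 449]
212 356 [472 475 473 468 464 452 441 398 304 221 150 100]
214 351 [466 476 479 464 319 142  60  37  37  47  57  56]
216 351 [466 471 469 452 319 143  61  61  65  61  54  62]
218 352 [452 452 456 458 436 301 147  86  65  70  71  80]
220 353 [458 450 437 431 419 319 204 188 205 214 228 237]
222 356 [350 245 214 212 208 213 211 212 207 208 176 156]
224 374 [452 435 318 224 215 211 214 210 212 213 207 213]
[[357.0, 193.0], [352.0, 195.0], [347.0, 196.0]]
[[358.0, 218.0], [353.0, 219.0], [349.0, 220.0]]
[[210.0, 138.0], [210.0, 143.0], [210.0, 149.0], [210.0, 154.0]]
[[250.0, 134.0], [250.0, 139.0], [250.0, 145.0], [250.0, 150.0]]
```

Emit:
{"name": "send_rows", "arguments": {"deltas": [[0.8,0,0.015,0.054,0,0,0],[0.75,0,0.015,0.054,0,0,0],[0.7,0,0.015,0.054,0,0,0],[0.65,0,0.015,0.054,0,0,0],[0.6,0,0.015,0.054,0,0,0],[0.57,0,0.015,0.054,0,0,0],[0.57,0,0.015,0.054,0,0,0]]}}

```text
clock: 6.4
tcp_pos: [0.5455, -0.1364, 0.1864]
orientation: [0.404, -3.115, -0.001]
contact_force: [-0.3, -0.0, 1.1]
grip_width: 0.0487
```

```bash
cat >> h.py <<'E'
def tip(theta,phi,w,H=(-45,30),x=8,c=43,L=200):
    t,f=np.radians([theta,phi]);E=np.array(H)+L*np.array([np.sin(t),np.cos(t)])
    T=E+c*np.array([-np.sin(f),-np.cos(f)])-w/2*np.array([np.cos(f),-np.sin(f)]);return pose(x,T[0],T[1],phi)
E
python3 - <<'E'
from h import *;from bench import r
o=r.get_obs()
ths=np.arange(1,19,1.)
rows(o,[tip(t,t,47) for t in ths],[.55]*len(ths))
f=r.grab_frame("scene");np.savez("s3.npz",**f)
a=f["pixels"][100:210,190:300,::-1];a=np.clip(a.astype(float)*2.6,0,255).astype(np.uint8);cv2.imwrite("pics/strad.png",cv2.resize(a,None,fx=5,fy=5,interpolation=cv2.INTER_CUBIC))
E
```

```text
t 6.40 plat xyz [  7.6 -64.5 186.4] ztool [-0.  0. -1.] F [-0.3 -0.   1.1] w 48.7 j [-0.32  0.34  0.57  1.88 -0.22  0.98  2.18]
[0.55, -0.003, -0.009, -0.007, 0.006, -0.0, -0.001]
[0.55, -0.003, 0.01, -0.009, 0.011, -0.0, -0.001]
[0.55, -0.003, 0.028, -0.011, 0.017, -0.0, -0.001]
[0.55, -0.003, 0.047, -0.012, 0.022, -0.0, -0.001]
[0.55, -0.003, 0.065, -0.014, 0.028, -0.0, -0.001]
[0.55, -0.002, 0.083, -0.015, 0.033, -0.0, -0.001]
[0.55, -0.002, 0.102, -0.015, 0.039, -0.0, -0.001]
[0.55, -0.002, 0.12, -0.016, 0.045, -0.0, -0.001]
[0.55, -0.002, 0.139, -0.016, 0.05, -0.0, -0.001]
[0.55, -0.002, 0.157, -0.015, 0.056, -0.0, -0.001]
[0.55, -0.002, 0.176, -0.015, 0.061, -0.0, -0.001]
[0.55, -0.002, 0.194, -0.014, 0.067, -0.0, -0.001]
[0.55, -0.002, 0.213, -0.012, 0.072, -0.0, -0.001]
[0.55, -0.002, 0.231, -0.011, 0.078, -0.0, -0.001]
[0.55, -0.002, 0.249, -0.009, 0.083, -0.0, -0.001]
[0.55, -0.002, 0.268, -0.007, 0.089, -0.0, -0.001]
[0.55, -0.002, 0.286, -0.004, 0.095, -0.0, -0.001]
[0.55, -0.002, 0.304, -0.001, 0.1, -0.0, -0.001]
```

View pics/strad.png

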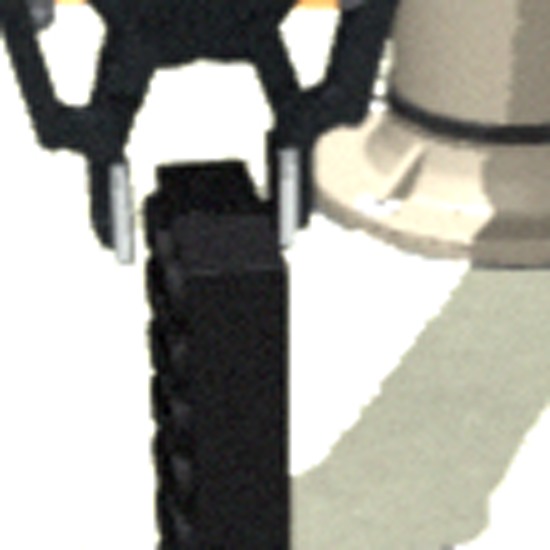

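The tips straddle the rack's head with about 4–5 mm gap each side and about 16 mm overlap: left tip at (125,262), right tip at (290,245). I'll start the slow tilt.

Emit:
{"name": "send_rows", "arguments": {"deltas": [[0.54,-0.003,-0.009,-0.007,0.006,0,0],[0.54,-0.003,0.01,-0.009,0.011,0,0],[0.54,-0.003,0.028,-0.011,0.017,0,0],[0.54,-0.003,0.047,-0.012,0.022,0,0],[0.54,-0.003,0.065,-0.014,0.028,0,0],[0.54,-0.002,0.083,-0.015,0.033,0,0],[0.54,-0.002,0.102,-0.015,0.039,0,0],[0.54,-0.002,0.12,-0.016,0.045,0,0],[0.54,-0.002,0.139,-0.016,0.05,0,0],[0.54,-0.002,0.148,-0.016,0.053,0,0],[0.54,-0.002,0.157,-0.015,0.056,0,0],[0.54,-0.002,0.167,-0.015,0.0585,0,0],[0.54,-0.002,0.176,-0.015,0.061,0,0],[0.54,-0.002,0.185,-0.0145,0.064,0,0],[0.54,-0.002,0.194,-0.014,0.067,0,0],[0.54,-0.002,0.203,-0.013,0.07,0,0],[0.54,-0.002,0.213,-0.012,0.072,0,0],[0.54,-0.002,0.231,-0.011,0.078,0,0],[0.54,-0.002,0.249,-0.009,0.083,0,0],[0.54,-0.002,0.268,-0.007,0.089,0,0]]}}

```text
clock: 8.12
tcp_pos: [0.5354, -0.0975, 0.1874]
orientation: [-0.395, 3.051, -0.43]
contact_force: [-0.5, -0.2, 0.2]
grip_width: 0.0462
```

```bash
python3 - <<'E'
from h import *;from bench import r
o=r.get_obs()
ths=np.arange(18,56,2.)
rows(o,[tip(t,t,46) for t in ths],[.54]*len(ths))
f=r.grab_frame("scene");np.savez("s4.npz",**f)
a=f["pixels"][100:270,190:350,::-1];a=np.clip(a.astype(float)*2.6,0,255).astype(np.uint8);cv2.imwrite("pics/lean.png",cv2.resize(a,None,fx=3.5,fy=3.5,interpolation=cv2.INTER_CUBIC))
E
```

```text
t 8.12 plat xyz [  7.9 -24.2 187.4] ztool [-0.001 -0.277 -0.961] F [-0.5 -0.2  0.2] w 46.2 j [-0.67  0.28  0.66  2.01  0.14  0.85  1.71]
[0.54, -0.001, 0.039, -0.005, 0.011, -0.0, -0.001]
[0.54, -0.0, 0.076, -0.008, 0.022, -0.0, -0.001]
[0.54, -0.0, 0.113, -0.01, 0.033, -0.0, -0.001]
[0.54, -0.0, 0.15, -0.011, 0.044, -0.001, -0.001]
[0.54, 0.0, 0.187, -0.011, 0.055, -0.001, -0.001]
[0.54, 0.0, 0.224, -0.009, 0.066, -0.001, -0.001]
[0.54, 0.0, 0.261, -0.006, 0.077, -0.001, -0.001]
[0.54, 0.0, 0.297, -0.002, 0.089, -0.001, -0.001]
[0.54, 0.001, 0.334, 0.004, 0.1, -0.001, -0.001]
[0.54, 0.001, 0.37, 0.01, 0.111, -0.001, -0.001]
[0.54, 0.001, 0.406, 0.018, 0.122, -0.001, -0.001]
[0.54, 0.001, 0.442, 0.028, 0.133, -0.001, -0.001]
[0.54, 0.001, 0.477, 0.038, 0.144, -0.001, -0.001]
[0.54, 0.001, 0.512, 0.05, 0.155, -0.001, -0.001]
[0.54, 0.001, 0.547, 0.063, 0.166, -0.001, -0.001]
[0.54, 0.001, 0.581, 0.077, 0.177, -0.001, -0.001]
[0.54, 0.001, 0.614, 0.093, 0.189, -0.001, -0.001]
[0.54, 0.002, 0.647, 0.109, 0.2, -0.001, -0.001]
[0.54, 0.002, 0.68, 0.127, 0.211, -0.001, -0.001]
```

View pics/lean.png

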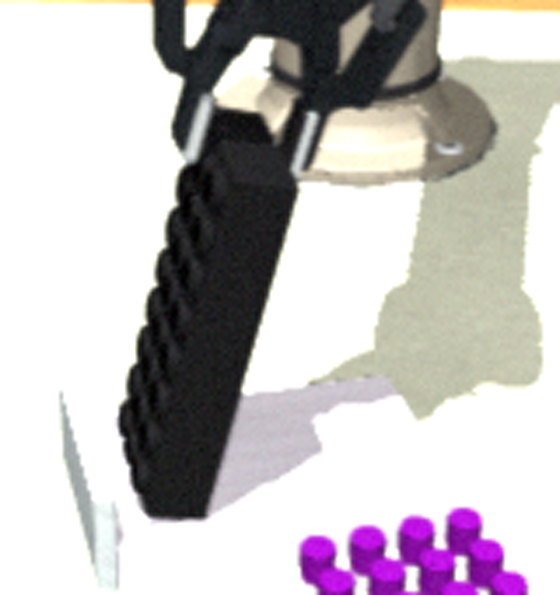

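The rack leans about 16° on the +y finger, and its heel at (207,518) has not moved. I'll carry on easing it down.

Emit:
{"name": "send_rows", "arguments": {"deltas": [[0.54,0,0.03,-0.004,0.008,0,0],[0.54,0,0.058,-0.006,0.0165,0,0],[0.54,0,0.085,-0.009,0.025,0,0],[0.54,0,0.113,-0.01,0.033,0,0],[0.54,0,0.15,-0.011,0.044,0,0],[0.54,0,0.187,-0.011,0.055,0,0],[0.54,0,0.224,-0.009,0.066,0,0],[0.54,0,0.261,-0.006,0.077,0,0],[0.54,0,0.297,-0.002,0.089,0,0],[0.54,0,0.334,0.004,0.1,0,0],[0.54,0,0.37,0.01,0.111,0,0],[0.54,0,0.406,0.018,0.122,0,0],[0.54,0,0.442,0.028,0.133,0,0],[0.54,0,0.477,0.038,0.144,0,0],[0.54,0,0.512,0.05,0.155,0,0],[0.54,0,0.547,0.063,0.166,0,0],[0.54,0,0.581,0.077,0.177,0,0],[0.54,0,0.614,0.093,0.189,0,0],[0.54,0,0.647,0.109,0.2,0,0],[0.54,0,0.68,0.127,0.211,0,0]]}}

```text
clock: 9.83
tcp_pos: [0.5121, -0.0065, 0.1404]
orientation: [-0.349, 2.676, -1.364]
contact_force: [-0.6, 1.9, -0.4]
grip_width: 0.0458
```

```bash
python3 - <<'E'
from h import *;from bench import r
o=r.get_obs()
ths=np.r_[np.arange(56,84,2.),84,85,86,87,88,89]
w=[min(46+2*max(0,t-62),60) for t in ths]
rows(o,[tip(t,min(t,80),ww) for t,ww in zip(ths,w)],[round(ww/85.5,2) for ww in w])
f=r.grab_frame("scene");np.savez("s5.npz",**f)
# rack lower +x,+y heel corner: largest dark run near foot
m=(f["pixels"].astype(int).sum(2)<110).astype(np.uint8);m[:, :190]=0;m=m[:275]
for v in (225,235,240,244,246,248,250): print(v,(np.where(m[v,200:300])[0]+200)[[0,-1]] if m[v,200:300].any() else None)
E
```

```text
t 9.83 plat xyz [  8.9  69.6 140.4] ztool [-0.002 -0.809 -0.588] F [-0.6  1.9 -0.4] w 45.8 j [-1.26  0.68  0.77  2.12  0.58  0.89  0.83]
[0.54, 0.006, 0.03, -0.0, 0.011, -0.001, -0.0]
[0.54, 0.006, 0.066, -0.004, 0.022, -0.001, -0.0]
[0.54, 0.006, 0.103, -0.006, 0.033, -0.001, -0.0]
[0.54, 0.006, 0.14, -0.007, 0.044, -0.001, -0.0]
[np.float64(0.58), 0.006, 0.164, -0.009, 0.056, -0.001, -0.0]
[np.float64(0.63), 0.006, 0.188, -0.01, 0.067, -0.001, -0.0]
[np.float64(0.68), 0.006, 0.212, -0.011, 0.078, -0.001, -0.0]
[0.7, 0.006, 0.242, -0.01, 0.089, -0.001, -0.0]
[0.7, 0.006, 0.279, -0.006, 0.1, -0.001, -0.0]
[0.7, 0.006, 0.316, -0.001, 0.111, -0.001, -0.0]
[0.7, 0.006, 0.353, 0.006, 0.122, -0.001, -0.0]
[0.7, 0.006, 0.389, 0.013, 0.133, -0.001, -0.0]
[0.7, 0.006, 0.425, 0.023, 0.144, -0.001, -0.0]
[0.7, 0.007, 0.467, 0.044, 0.144, -0.001, -0.0]
[0.7, 0.007, 0.507, 0.066, 0.144, -0.001, -0.0]
[0.7, 0.007, 0.528, 0.078, 0.144, -0.001, -0.0]
[0.7, 0.007, 0.547, 0.09, 0.144, -0.001, -0.0]
[0.7, 0.007, 0.567, 0.103, 0.144, -0.001, -0.0]
[0.7, 0.007, 0.586, 0.116, 0.144, -0.001, -0.0]
[0.7, 0.007, 0.606, 0.129, 0.144, -0.001, -0.0]
225 [235 279]
235 [238 266]
240 [240 259]
244 [245 253]
246 [247 251]
248 None
250 None
```

```bash
python3 - <<'E'
from h import *;from bench import r
o=r.get_obs()
ths=np.r_[np.arange(56,80,2.),np.arange(80,88,1)]
rows(o,[tip(t,min(t,80),46,x=8.9) for t in ths],[.54]*len(ths))
E
```

```text
t 9.88 plat xyz [  9.   71.8 138.5] ztool [-0.    -0.81  -0.587] F [-1.4  2.5 -4.1] w 45.9 j [-1.26  0.68  0.77  2.12  0.58  0.89  0.83]
[0.54, 0.001, 0.011, 0.004, 0.011, -0.0, 0.001]
[0.54, 0.001, 0.048, 0.0, 0.022, -0.0, 0.001]
[0.54, 0.001, 0.085, -0.002, 0.033, 0.0, 0.001]
[0.54, 0.0, 0.122, -0.003, 0.044, 0.0, 0.001]
[0.54, 0.0, 0.159, -0.002, 0.055, 0.0, 0.001]
[0.54, 0.0, 0.195, -0.001, 0.066, 0.0, 0.001]
[0.54, 0.0, 0.232, 0.002, 0.077, 0.0, 0.001]
[0.54, 0.0, 0.269, 0.006, 0.088, 0.0, 0.001]
[0.54, -0.0, 0.305, 0.012, 0.1, 0.0, 0.001]
[0.54, -0.0, 0.342, 0.019, 0.111, 0.0, 0.001]
[0.54, -0.0, 0.378, 0.027, 0.122, 0.0, 0.001]
[0.54, -0.0, 0.413, 0.036, 0.133, 0.0, 0.001]
[0.54, -0.0, 0.449, 0.047, 0.144, 0.0, 0.001]
[0.54, -0.001, 0.47, 0.057, 0.144, 0.0, 0.001]
[0.54, -0.001, 0.49, 0.068, 0.144, 0.0, 0.001]
[0.54, -0.001, 0.511, 0.079, 0.144, 0.0, 0.001]
[0.54, -0.001, 0.531, 0.09, 0.144, 0.0, 0.001]
[0.54, -0.001, 0.551, 0.102, 0.144, 0.0, 0.001]
[0.54, -0.001, 0.571, 0.114, 0.144, 0.0, 0.001]
[0.54, -0.001, 0.591, 0.127, 0.144, 0.0, 0.001]
```

Emit:
{"name": "send_rows", "arguments": {"deltas": [[0.54,0,0.02,0.002,0.011,0,0],[0.54,0,0.048,0.0,0.022,0,0],[0.54,0,0.085,-0.002,0.033,0,0],[0.54,0,0.122,-0.003,0.044,0,0],[0.54,0,0.159,-0.002,0.055,0,0],[0.54,0,0.195,-0.001,0.066,0,0],[0.54,0,0.232,0.002,0.077,0,0],[0.54,0,0.269,0.006,0.088,0,0],[0.54,0,0.305,0.012,0.1,0,0],[0.54,0,0.342,0.019,0.111,0,0],[0.54,0,0.36,0.023,0.116,0,0],[0.54,0,0.378,0.027,0.122,0,0],[0.54,0,0.395,0.031,0.127,0,0],[0.54,0,0.413,0.036,0.133,0,0],[0.54,0,0.431,0.041,0.139,0,0],[0.54,0,0.449,0.047,0.144,0,0],[0.54,0,0.46,0.052,0.144,0,0],[0.54,0,0.47,0.057,0.144,0,0],[0.54,0,0.48,0.062,0.144,0,0],[0.54,0,0.48,0.062,0.144,0,0]]}}

```text
clock: 11.55
tcp_pos: [0.5028, 0.0259, 0.0772]
orientation: [-0.295, 2.271, -1.902]
contact_force: [0.4, 0.8, -1.8]
grip_width: 0.0459
```

```bash
python3 - <<'E'
from h import *;from bench import r
f=r.grab_frame("scene");np.savez("s6.npz",**f);o=r.get_obs()
ths=[82,83,84,85,86,87,88,88.5,89,89.5,90,90.5,91,91.5,92]
rows(o,[tip(t,80,46,x=8.9) for t in ths],[.54]*len(ths))
a=f["pixels"][130:290,190:400,::-1];a=np.clip(a.astype(float)*2.6,0,255).astype(np.uint8);cv2.imwrite("pics/low.png",cv2.resize(a,None,fx=3.5,fy=3.5,interpolation=cv2.INTER_CUBIC))
E
```

```text
t 11.60 plat xyz [  8.3 103.3  77.4] ztool [-0.004 -0.984 -0.176] F [-1.   1.8 -1.2] w 46.1 j [-1.37  1.17  0.7   2.    0.55  1.05  0.58]
[0.54, -0.004, 0.033, -0.017, 0.001, -0.001, -0.0]
[0.54, -0.004, 0.056, -0.016, 0.001, -0.001, -0.0]
[0.54, -0.004, 0.079, -0.015, 0.001, -0.001, -0.0]
[0.54, -0.004, 0.102, -0.013, 0.001, -0.001, -0.0]
[0.54, -0.004, 0.126, -0.01, 0.001, -0.001, -0.0]
[0.54, -0.004, 0.149, -0.008, 0.001, -0.001, -0.0]
[0.54, -0.004, 0.172, -0.005, 0.001, -0.001, -0.0]
[0.54, -0.004, 0.183, -0.003, 0.001, -0.001, -0.0]
[0.54, -0.004, 0.195, -0.001, 0.001, -0.001, -0.0]
[0.54, -0.004, 0.206, 0.001, 0.001, -0.001, -0.0]
[0.54, -0.004, 0.218, 0.003, 0.001, -0.001, -0.0]
[0.54, -0.004, 0.229, 0.005, 0.001, -0.001, -0.0]
[0.54, -0.004, 0.241, 0.007, 0.001, -0.001, -0.0]
[0.54, -0.004, 0.252, 0.009, 0.001, -0.001, -0.0]
[0.54, -0.004, 0.263, 0.012, 0.001, -0.001, -0.0]
```

View pics/low.png

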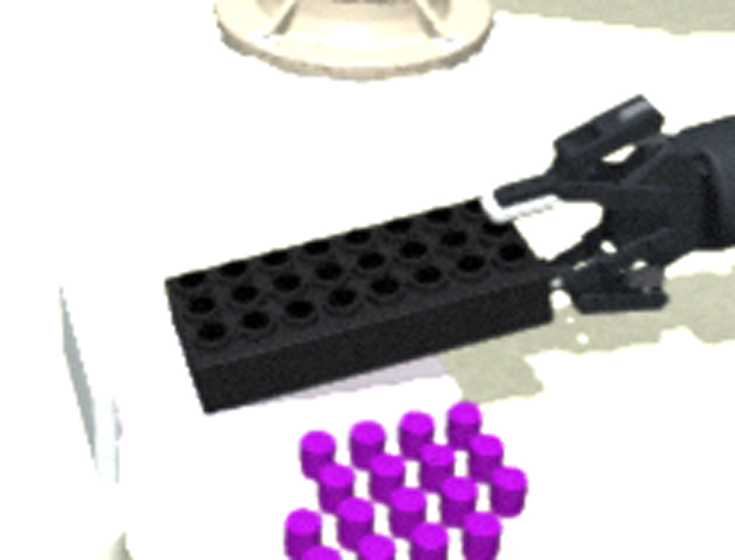

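The rack is on its way down at about 80°, supported under the head near (550,275), with holes up and the heel in place. I'll finish gently.

Emit:
{"name": "send_rows", "arguments": {"deltas": [[0.54,0,0.01,-0.01,0,0,0],[0.54,0,0.022,-0.017,0,0,0],[0.54,0,0.033,-0.017,0,0,0],[0.54,0,0.045,-0.016,0,0,0],[0.54,0,0.056,-0.016,0,0,0],[0.54,0,0.068,-0.015,0,0,0],[0.54,0,0.079,-0.015,0,0,0],[0.54,0,0.091,-0.014,0,0,0],[0.54,0,0.102,-0.013,0,0,0],[0.54,0,0.114,-0.012,0,0,0],[0.54,0,0.126,-0.01,0,0,0],[0.54,0,0.137,-0.009,0,0,0],[0.54,0,0.149,-0.008,0,0,0],[0.54,0,0.16,-0.006,0,0,0],[0.54,0,0.172,-0.005,0,0,0],[0.54,0,0.183,-0.003,0,0,0],[0.54,0,0.195,-0.001,0,0,0],[0.54,0,0.206,0.001,0,0,0],[0.54,0,0.218,0.003,0,0,0],[0.54,0,0.218,0.003,0,0,0]]}}

```text
clock: 13.27
tcp_pos: [0.5016, 0.0311, 0.0454]
orientation: [-0.294, 2.269, -1.903]
contact_force: [-0.7, 1.4, 1.7]
grip_width: 0.0464
```

```bash
python3 - <<'E'
from h import *;from bench import r
o=r.get_obs()
ths=[89,90,91,92]
rows(o,[tip(t,80,46,x=8.9) for t in ths],[.54]*len(ths))
f=r.grab_frame("scene");np.savez("s7.npz",**f)
a=f["pixels"][130:290,190:400,::-1];a=np.clip(a.astype(float)*2.6,0,255).astype(np.uint8);cv2.imwrite("pics/flat.png",cv2.resize(a,None,fx=3.5,fy=3.5,interpolation=cv2.INTER_CUBIC))
# predicted lower corners of the +x side if flat, heel y=-45: foot(53,-45,30), head(53,155,30)
for P in((53,-45,30),(53,155,30),(53,-45,70),(53,155,70)): print(P,np.round(proj(f,pose(*P,0)[0])[0],1))
m=f["pixels"].astype(int).sum(2)<110
for u in(260,280,300,320,335): 
    k=np.where(m[150:275,u])[0]+150; print(u,k.min(),k.max(), [np.round(proj(f,pose(53,y,30,0)[0])[0],1).tolist() for y in()])
E
```

```text
t 13.27 plat xyz [  8.4 108.7  45.4] ztool [-0.003 -0.985 -0.174] F [-0.7  1.4  1.7] w 46.4 j [-1.36  1.22  0.67  1.97  0.52  1.04  0.56]
[0.54, -0.003, -0.021, -0.004, 0.0, -0.001, -0.0]
[0.54, -0.003, 0.002, 0.0, 0.0, -0.001, -0.0]
[0.54, -0.003, 0.025, 0.004, 0.0, -0.001, -0.0]
[0.54, -0.003, 0.047, 0.009, 0.0, -0.001, -0.0]
(53, -45, 30) [247.9 248.2]
(53, 155, 30) [347.  233.4]
(53, -45, 70) [247.8 230.9]
(53, 155, 70) [349.3 216.6]
260 207 246 []
280 205 243 []
300 203 240 []
320 200 238 []
335 197 236 []
```

Lower-edge pixels match a flat rack with its heel at y≈−45 to within 1 px, so it lies flat and unslid. I'll open slightly and back straight out.

Emit:
{"name": "send_rows", "arguments": {"deltas": [[0.56,0,0,0,0,0,0],[0.6,0,0,0,0,0,0],[0.64,0,0,0,0,0,0],[0.64,0,0,0,0,0,0],[0.64,0,0,-0.03,0,0,0],[0.64,0,0,-0.08,0,0,0],[0.64,0,0,-0.15,0,0,0],[0.64,0,0,-0.25,0,0,0],[0.64,0,-0.1,-0.4,0,0,0],[0.64,0,-0.3,-0.5,0,0,0],[0.64,0,-0.5,-0.55,0,0,0],[0.64,0,-0.5,-0.55,0,0,0]]}}

```text
clock: 14.32
tcp_pos: [0.4852, 0.0993, 0.1373]
orientation: [-0.292, 2.271, -1.895]
contact_force: [0.3, 0.3, 0.2]
grip_width: 0.0545
```

```bash
python3 - <<'E'
from h import *;from bench import r
o=r.get_obs()
f=r.grab_frame("scene");t=r.grab_frame("top");np.savez("s8.npz",**f);np.savez("t8.npz",**t)
m=f["pixels"].astype(int).sum(2)<110
for u in(260,280,300,320,335): 
    k=np.where(m[150:275,u])[0]+150; print(u,k.min(),k.max())
a=f["pixels"][130:280,190:390,::-1];a=cv2.resize(np.clip(a.astype(float)*2.4,0,255).astype(np.uint8),(400,300),interpolation=cv2.INTER_CUBIC)
b=t["pixels"][200:320,180:340,::-1];b=cv2.resize(np.clip(b.astype(float)*2.2,0,255).astype(np.uint8),(400,300),interpolation=cv2.INTER_CUBIC)
cv2.imwrite("pics/rel.png",np.hstack([a,b]))
for roll in(90,-90):
    print(roll);rows(o,[pose(9,200,120,80),pose(9,220,130,0,roll=roll),pose(9,220,60,0,roll=roll)],[.7]*3)
E
```

```text
260 207 246
280 205 243
300 203 240
320 200 238
335 203 236
90
t 14.32 plat xyz [ 10.3 178.8 137.3] ztool [-0.001 -0.984 -0.178] F [0.3 0.3 0.2] w 54.5 j [-1.46  1.05  0.71  1.94  0.52  1.24  0.66]
[0.7, 0.009, 0.139, -0.119, 0.001, -0.0, -0.002]
[0.7, 0.009, 0.097, -0.262, -0.342, 0.343, 0.409]
[0.7, 0.011, 0.556, -0.179, -0.342, 0.343, 0.409]
-90
t 14.32 plat xyz [ 10.3 178.8 137.3] ztool [-0.001 -0.984 -0.178] F [0.3 0.3 0.2] w 54.5 j [-1.46  1.05  0.71  1.94  0.52  1.24  0.66]
[0.7, 0.009, 0.139, -0.119, 0.001, -0.0, -0.002]
[0.7, 0.009, 0.097, -0.262, -0.343, -0.342, -0.412]
[0.7, 0.011, 0.556, -0.179, -0.343, -0.342, -0.412]
```

View pics/rel.png

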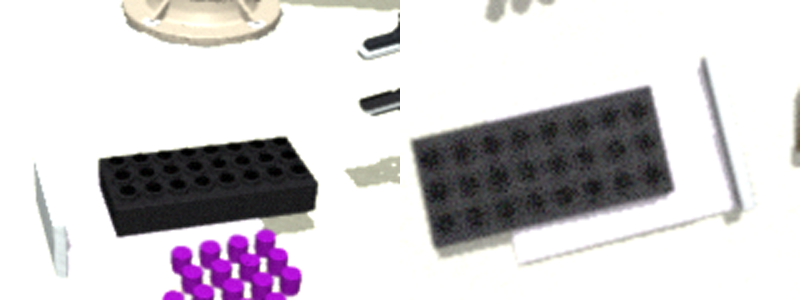

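Left view: rack flat with holes up. Right view: head corners at (412,140) and (437,247), foot corners at (648,87) and (672,190), parallel to the back-stop. For the push I'll roll the jaws across x, so that both fingertips push the head face squarely.

```bash
python3 - <<'E'
from h import *;from bench import r
from scipy.spatial.transform import Slerp
t=dict(np.load("t8.npz"))
for p in((412,140),(437,247),(648,87),(672,190)):
    q=onz(t,(180+(p[0]-400)/2.5,200+p[1]/2.5),.07)[:2]; print(np.round(_P["R"].T@(q-_P["t"])*1e3,1) if 0 else np.round(np.load("plat.npz")["R"].T@(q-np.load("plat.npz")["t"])*1e3,1))
o=r.get_obs();p0,q0=now(o)
p1,q1=pose(7,200,110,60,roll=-90)
s=Slerp([0,1],Ro.concatenate([q0,q1]));n=15
rows(o,[(p0+(p1-p0)*i/n,s(i/n)) for i in range(1,n+1)],[.6]*n)
E
```

```text
[ 56.7 150.2]
[-30.5 150.5]
[ 51.8 -43.2]
[-33.  -41.8]
t 14.42 plat xyz [  9.  178.2 133.4] ztool [-0.002 -0.984 -0.178] F [-1.6 -0.1 -1. ] w 54.7 j [-1.45  1.06  0.71  1.94  0.52  1.23  0.66]
t 14.42 plat xyz [  9.  178.2 133.4] ztool [-0.002 -0.984 -0.178] F [-1.6 -0.1 -1. ] w 54.7 j [-1.45  1.06  0.71  1.94  0.52  1.23  0.66]
[0.6, 0.001, 0.012, -0.008, -0.006, -0.006, -0.033]
[0.6, 0.002, 0.024, -0.015, -0.011, -0.012, -0.066]
[0.6, 0.003, 0.036, -0.023, -0.017, -0.017, -0.099]
[0.6, 0.004, 0.048, -0.031, -0.023, -0.023, -0.132]
[0.6, 0.005, 0.06, -0.038, -0.029, -0.029, -0.165]
[0.6, 0.005, 0.072, -0.046, -0.034, -0.035, -0.198]
[0.6, 0.006, 0.084, -0.054, -0.04, -0.04, -0.231]
[0.6, 0.007, 0.096, -0.061, -0.046, -0.046, -0.264]
[0.6, 0.008, 0.108, -0.069, -0.051, -0.052, -0.297]
[0.6, 0.009, 0.12, -0.077, -0.057, -0.058, -0.33]
[0.6, 0.01, 0.132, -0.084, -0.063, -0.063, -0.363]
[0.6, 0.011, 0.144, -0.092, -0.068, -0.069, -0.396]
[0.6, 0.012, 0.156, -0.1, -0.074, -0.075, -0.429]
[0.6, 0.013, 0.168, -0.107, -0.08, -0.081, -0.462]
[0.6, 0.014, 0.18, -0.115, -0.086, -0.086, -0.495]
```

Emit:
{"name": "send_rows", "arguments": {"deltas": [[0.6,0,0.012,-0.008,-0.006,-0.006,-0.033],[0.6,0,0.024,-0.015,-0.011,-0.012,-0.066],[0.6,0,0.036,-0.023,-0.017,-0.017,-0.099],[0.6,0,0.048,-0.031,-0.023,-0.023,-0.132],[0.6,0,0.06,-0.038,-0.029,-0.029,-0.165],[0.6,0,0.072,-0.046,-0.034,-0.035,-0.198],[0.6,0,0.084,-0.054,-0.04,-0.04,-0.231],[0.6,0,0.096,-0.061,-0.046,-0.046,-0.264],[0.6,0,0.108,-0.069,-0.051,-0.052,-0.297],[0.6,0,0.12,-0.077,-0.057,-0.058,-0.33],[0.6,0,0.132,-0.084,-0.063,-0.063,-0.363],[0.6,0,0.144,-0.092,-0.068,-0.069,-0.396],[0.6,0,0.156,-0.1,-0.074,-0.075,-0.429],[0.6,0,0.168,-0.107,-0.08,-0.081,-0.462],[0.6,0,0.18,-0.115,-0.086,-0.086,-0.495],[0.6,0,0.18,-0.115,-0.086,-0.086,-0.495]]}}

```text
clock: 15.75
tcp_pos: [0.4788, 0.1179, 0.1092]
orientation: [1.816, -1.394, 1.046]
contact_force: [-0.7, -0.8, 0.1]
grip_width: 0.0512
```

```bash
python3 - <<'E'
from h import *;from bench import r
o=r.get_obs()
def T(y,z=46): return pose(10,y-24.2,z-14,60,roll=-90)
rows(o,[pose(10,180,80,60,roll=-90),T(190),T(175),T(160),T(150)],[.6]*5)
E
```

```text
t 15.75 plat xyz [  8.9 198.4 109.2] ztool [-0.005 -0.867 -0.499] F [-0.7 -0.8  0.1] w 51.2 j [-1.14  0.73  0.3   1.96  0.65  1.25  2.09]
[0.6, -0.107, -0.009, 0.204, 0.002, -0.0, 0.001]
[0.6, -0.337, -0.011, 0.445, 0.002, -0.0, 0.001]
[0.6, -0.287, -0.011, 0.532, 0.002, -0.0, 0.001]
[0.6, -0.238, -0.011, 0.619, 0.002, -0.0, 0.001]
[0.6, -0.204, -0.012, 0.676, 0.002, -0.0, 0.001]
```

Emit:
{"name": "send_rows", "arguments": {"deltas": [[0.6,-0.08,-0.009,0.1,0.002,0,0],[0.6,-0.16,-0.01,0.22,0.002,0,0],[0.6,-0.25,-0.01,0.34,0.002,0,0],[0.6,-0.337,-0.011,0.445,0.002,0,0],[0.6,-0.31,-0.011,0.49,0.002,0,0],[0.6,-0.287,-0.011,0.532,0.002,0,0],[0.6,-0.27,-0.011,0.56,0.002,0,0],[0.6,-0.27,-0.011,0.56,0.002,0,0]]}}

```text
clock: 16.42
tcp_pos: [0.4937, 0.066, 0.034]
orientation: [1.817, -1.396, 1.056]
contact_force: [0.7, 0.3, 0.4]
grip_width: 0.0514
```

```bash
python3 - <<'E'
from h import *;from bench import r
o=r.get_obs()
def T(y,z=46): return pose(10,y-24.2,z-14,60,roll=-90)
ys=[165,160,155,150,145,140,135,130,125,120,115,110,107,105,103,101,99]
rows(o,[T(y) for y in ys],[.6]*len(ys))
f=r.grab_frame("scene");np.savez("s9.npz",**f)
a=f["pixels"][130:290,190:400,::-1];a=np.clip(a.astype(float)*2.6,0,255).astype(np.uint8);cv2.imwrite("pics/prepush.png",cv2.resize(a,None,fx=3.5,fy=3.5,interpolation=cv2.INTER_CUBIC))
for s in(-1,1):
  p,q=T(168); print(np.round(proj(f,p+q.apply([0,s*.033,-.028])),1))
E
```

```text
t 16.42 plat xyz [  9.9 144.4  34. ] ztool [ 0.002 -0.868 -0.497] F [0.7 0.3 0.4] w 51.4 j [-1.08  0.86  0.32  2.02  0.72  1.07  2.  ]
[0.6, 0.001, -0.001, 0.028, -0.001, -0.001, -0.001]
[0.6, 0.017, -0.001, 0.056, -0.001, -0.001, -0.001]
[0.6, 0.034, -0.0, 0.085, -0.001, -0.001, -0.001]
[0.6, 0.05, -0.0, 0.114, -0.001, -0.001, -0.001]
[0.6, 0.067, -0.0, 0.143, -0.001, -0.001, -0.001]
[0.6, 0.083, -0.0, 0.172, -0.001, -0.001, -0.001]
[0.6, 0.1, -0.0, 0.201, -0.001, -0.001, -0.001]
[0.6, 0.117, -0.0, 0.23, -0.001, -0.001, -0.001]
[0.6, 0.133, -0.0, 0.259, -0.001, -0.001, -0.001]
[0.6, 0.15, -0.0, 0.288, -0.001, -0.001, -0.001]
[0.6, 0.166, -0.0, 0.317, -0.001, -0.001, -0.001]
[0.6, 0.183, -0.0, 0.346, -0.001, -0.001, -0.001]
[0.6, 0.193, -0.0, 0.363, -0.001, -0.001, -0.001]
[0.6, 0.199, -0.0, 0.375, -0.001, -0.001, -0.001]
[0.6, 0.206, -0.0, 0.386, -0.001, -0.001, -0.001]
[0.6, 0.213, -0.0, 0.398, -0.001, -0.001, -0.001]
[0.6, 0.219, -0.0, 0.409, -0.001, -0.001, -0.001]
[[352.  223.1]]
[[339.3 205.4]]
```

Emit:
{"name": "send_rows", "arguments": {"deltas": [[0.6,0.001,0,0.028,0,0,0],[0.6,0.009,0,0.042,0,0,0],[0.6,0.017,0,0.056,0,0,0],[0.6,0.025,0,0.07,0,0,0],[0.6,0.034,0,0.085,0,0,0],[0.6,0.042,0,0.1,0,0,0],[0.6,0.05,0,0.114,0,0,0],[0.6,0.067,0,0.143,0,0,0],[0.6,0.083,0,0.172,0,0,0],[0.6,0.1,0,0.201,0,0,0],[0.6,0.117,0,0.23,0,0,0],[0.6,0.133,0,0.259,0,0,0],[0.6,0.15,0,0.288,0,0,0]]}}

```text
clock: 17.55
tcp_pos: [0.5063, 0.0197, 0.0308]
orientation: [1.819, -1.394, 1.055]
contact_force: [-0.7, 3.0, -0.6]
grip_width: 0.0511
```

```bash
python3 - <<'E'
from h import *;from bench import r
f=r.grab_frame("scene");o=r.get_obs();np.savez("s10.npz",**f)
def T(y,z=46): return pose(10,y-24.2,z-14,60,roll=-90)
ys=[120,117,114,112,110,108,106,104,102,100,98,96]
rows(o,[T(y) for y in ys],[.6]*len(ys))
R=np.load("plat.npz")["R"];F=np.array(o["contact_force"]);print("F plat",R.T@F[:2])
m=f["pixels"].astype(int).sum(2)<110
# foot +x edge (vertical edge x=53, y=foot): leftmost dark pixels at rows
for v in range(222,256,3):
    k=np.where(m[v,215:340])[0]; print(v,k[0]+215 if len(k) else None,end="; ")
print()
for y in(-45,-70,-80,-85,-90,-95): print(y,np.round(proj(f,pose(55,y,50,0)[0])[0],1),np.round(proj(f,pose(55,y,30,0)[0])[0],1))
E
```

```text
t 17.60 plat xyz [ 9.6 95.2 31.1] ztool [ 0.001 -0.868 -0.496] F [ 0.2  0.2 -0.5] w 51.2 j [-1.03  0.86  0.36  2.06  0.78  0.99  1.99]
[0.6, 0.003, -0.002, -0.006, -0.0, -0.001, -0.0]
[0.6, 0.013, -0.002, 0.011, -0.0, -0.001, -0.0]
[0.6, 0.023, -0.002, 0.028, -0.0, -0.001, -0.0]
[0.6, 0.029, -0.002, 0.04, -0.0, -0.001, -0.0]
[0.6, 0.036, -0.002, 0.052, -0.0, -0.001, -0.0]
[0.6, 0.043, -0.002, 0.063, -0.0, -0.001, -0.0]
[0.6, 0.049, -0.002, 0.075, -0.0, -0.001, -0.0]
[0.6, 0.056, -0.002, 0.086, -0.0, -0.001, -0.0]
[0.6, 0.063, -0.002, 0.098, -0.0, -0.001, -0.0]
[0.6, 0.069, -0.002, 0.109, -0.0, -0.001, -0.0]
[0.6, 0.076, -0.002, 0.121, -0.0, -0.001, -0.0]
[0.6, 0.082, -0.002, 0.133, -0.0, -0.001, -0.0]
F plat [0.26795185 0.10140628]
222 222; 225 222; 228 223; 231 224; 234 224; 237 226; 240 226; 243 227; 246 228; 249 229; 252 None; 255 312; 
-45 [248.1 240.3] [248.1 248.9]
-70 [234.8 242.2] [235.  250.8]
-80 [229.4 243. ] [229.7 251.6]
-85 [226.7 243.4] [227. 252.]
-90 [224.  243.8] [224.3 252.4]
-95 [221.3 244.2] [221.6 252.8]
```

The rack slides under about 3 N, its foot is now at about y=−81, and it is still square. I'll close the last 14 mm slowly.

Emit:
{"name": "send_rows", "arguments": {"deltas": [[0.6,0.003,0,0.005,0,0,0],[0.6,0.013,0,0.015,0,0,0],[0.6,0.018,0,0.022,0,0,0],[0.6,0.023,0,0.03,0,0,0],[0.6,0.029,0,0.04,0,0,0],[0.6,0.036,0,0.052,0,0,0],[0.6,0.043,0,0.063,0,0,0],[0.6,0.049,0,0.075,0,0,0],[0.6,0.052,0,0.08,0,0,0],[0.6,0.056,0,0.086,0,0,0]]}}

```text
clock: 18.43
tcp_pos: [0.5104, 0.0095, 0.0312]
orientation: [1.825, -1.395, 1.055]
contact_force: [-11.4, 21.5, 13.2]
grip_width: 0.0513
```

```bash
cat > chk.py <<'E'
from h import *;from bench import r
import sys
f=r.grab_frame("scene");o=r.get_obs()
def T(y,z=46): return pose(10,y-24.2,z-14,60,roll=-90)
ys=[float(v) for v in sys.argv[1:]]
rows(o,[T(y) for y in ys],[.6]*len(ys))
R=np.load("plat.npz")["R"];F=np.array(o["contact_force"]);print("F plat",R.T@F[:2])
m=f["pixels"].astype(int).sum(2)<110
for v in range(222,256,3):
    k=np.where(m[v,212:340])[0]; print(v,k[0]+212 if len(k) else None,end="; ")
E
python3 chk.py 106 104 102 100 98 96
```

```text
t 18.48 plat xyz [11.3 85.6 31.2] ztool [ 0.006 -0.866 -0.501] F [-8.7 17.5 10.9] w 51.1 j [-1.02  0.86  0.36  2.07  0.8   0.97  1.99]
[0.6, 0.017, 0.009, 0.019, -0.002, 0.0, 0.0]
[0.6, 0.024, 0.009, 0.031, -0.002, 0.0, 0.0]
[0.6, 0.031, 0.009, 0.042, -0.002, 0.0, 0.0]
[0.6, 0.037, 0.009, 0.054, -0.002, 0.0, 0.0]
[0.6, 0.044, 0.009, 0.066, -0.002, 0.0, 0.0]
[0.6, 0.051, 0.009, 0.077, -0.002, 0.0, 0.0]
F plat [-3.92051127 19.18548006]
222 218; 225 219; 228 220; 231 221; 234 222; 237 222; 240 223; 243 224; 246 224; 249 224; 252 224; 255 None;
```

Contact force rose to about 19 N against the back-stop, so the rack is home. I'll back straight off and check from above.

Emit:
{"name": "send_rows", "arguments": {"deltas": [[0.6,-0.01,0,-0.018,0,0,0],[0.6,-0.02,0,-0.035,0,0,0],[0.6,-0.04,0,-0.07,0,0,0],[0.6,-0.07,0,-0.12,0,0,0],[0.6,-0.13,0,-0.23,0,0,0],[0.6,-0.1,0,-0.5,0,0,0],[0.6,0.0,0,-0.75,0,0,0],[0.6,0.2,0,-0.9,0,0,0],[0.6,0.2,0,-0.9,0,0,0]]}}

```text
clock: 19.23
tcp_pos: [0.4851, 0.1079, 0.1291]
orientation: [1.824, -1.399, 1.059]
contact_force: [1.0, 0.1, -0.2]
grip_width: 0.0509
```

```bash
python3 - <<'E'
from h import *;from bench import r
o=r.get_obs();now(o)
f=r.grab_frame("scene");t=r.grab_frame("top");np.savez("s11.npz",**f);np.savez("t11.npz",**t)
a=f["pixels"][180:270,190:310,::-1];a=cv2.resize(np.clip(a.astype(float)*2.2,0,255).astype(np.uint8),(400,300),interpolation=cv2.INTER_CUBIC)
a2=cv2.resize(f["pixels"][:,:,::-1],(400,300))
b=t["pixels"][205:310,200:340,::-1];b=cv2.resize(np.clip(b.astype(float)*2.2,0,255).astype(np.uint8),(400,300),interpolation=cv2.INTER_CUBIC)
b2=cv2.resize(t["pixels"][:,:,::-1],(400,300))
cv2.imwrite("pics/final.png",np.vstack([np.hstack([a,b]),np.hstack([a2,b2])]))
E
```

```text
t 19.23 plat xyz [ 12.4 187.1 129.1] ztool [ 0.008 -0.866 -0.501] F [ 1.   0.1 -0.2] w 50.9 j [-1.14  0.69  0.32  1.98  0.67  1.25  2.11]
```

View pics/final.png

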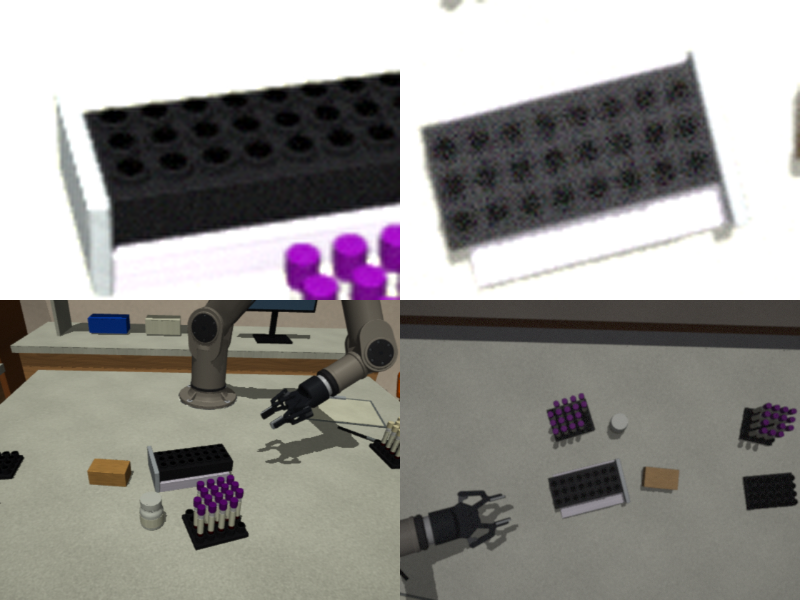

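All four panels agree: the rack lies flat with holes up, and its foot end meets the back-stop across the width (top right, (690,62)–(719,188)). The bystanders look unmoved and the gripper is clear. I'll do one numeric squareness check before handing in.

```bash
python3 - <<'E'
from h import *
t=dict(np.load("t11.npz"));t0=dict(np.load("top0.npz"));P=np.load("plat.npz")
a=t["pixels"].astype(int);m=((a.sum(2)<190)).astype(np.uint8)
w=np.zeros_like(m);w[215:300,200:325]=m[215:300,200:325];w=cv2.morphologyEx(w,cv2.MORPH_OPEN,np.ones((5,5)))
w=cv2.morphologyEx(w,cv2.MORPH_CLOSE,np.ones((7,7)))
c=max(cv2.findContours(w,0,1)[0],key=cv2.contourArea)
B=cv2.boxPoints(cv2.minAreaRect(c));print(B.round(1).tolist())
Q=np.array([P["R"].T@(onz(t,b,.07)[:2]-P["t"])*1e3 for b in B]);print(Q.round(1))
for i in range(4):
    d=Q[(i+1)%4]-Q[i];print(np.round(np.hypot(*d),1),np.degrees(np.arctan2(d[1],d[0])).round(2))
# platform +y open edge / -x side edge from brightness: fit lower (-x) side edge in image
pts=[]
for u in range(235,310,3):
    col=a[:,u];s=(col[:,2]-col[:,1]).astype(float);k=[v for v in range(270,312) if s[v-1:v+2].mean()>1]
    if k: pts.append((u,max(k)))
L=cv2.fitLine(np.array(pts,np.float32),cv2.DIST_HUBER,0,.01,.01).ravel();p=L[2:];
q=[P["R"].T@(onz(t,p+L[:2]*s,.03)[:2]-P["t"])*1e3 for s in(-30,30)];d=q[1]-q[0];print("platform side edge",np.round(q,1).tolist(),np.degrees(np.arctan2(d[1],d[0])).round(2))
# stop top inner/outer edge: bystander change
D=np.abs(a-t0["pixels"].astype(int)).sum(2)
for n,(x0,y0,x1,y1) in dict(full=(200,125,280,205),jar=(290,155,325,190),box=(338,230,395,270)).items(): print(n,(D[y0:y1,x0:x1]>90).sum())
E
```

```text
[[206.1999969482422, 249.6999969482422], [301.70001220703125, 225.8000030517578], [312.3999938964844, 268.6000061035156], [216.89999389648438, 292.5]]
[[ 58.5 106.1]
 [ 58.3 -91.9]
 [-30.5 -91.5]
 [-29.3 105.3]]
198.0 -90.06
88.8 179.74
196.8 89.65
87.8 0.54
platform side edge [[-62.4, 64.4], [-62.6, -61.1]] -90.09
full 0
jar 0
box 0
```

```bash
python3 -c "
from bench import r
print(r.hand_in())"
```

```text
the job is handed in; nothing more can be done
None
```

The rack is lying flat on its underside with the holes up, and its foot end is against the back-stop. I handed the job in at about 19 s of the 58 s limit. No verdict was reported.

**How it was done:** I straddled the rack's head with slightly open fingertips and tipped it past balance. I then eased it down on the +y fingertip to flat; the heel did not slide. After backing out, I pushed the head face with both fingertips until the contact force rose to about 24 N at the back-stop, then moved clear.

**Last checks:**
- **Squareness:** the rack is within about 0.5° of the platform's axes.
- **Neighbours:** no image change around the full rack, jar or box.
- **Robot:** the gripper is clear of everything, with forces back to about zero.

**What disagreed:**
- **Fingertip position:** in the images the fingertips sat about 35–40 mm behind where the reported TCP put them. I used the position from the images.
- **Foot position:** the image put the foot end about 3 mm short of the back-stop. I trusted the force rise and the close-up instead, since the image also measured the rack 2–3 mm short and the calibration is only good to about 2 mm.

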